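# Square the yo-yo jig into its corner stop and close the cam

## Robot

A 6-joint arm with a two-finger parallel gripper is mounted at the origin on the work surface. World frame = base frame: x ahead of the robot, y to its left, z up, the work surface at z = 0. Lengths are in m, angles in rad, forces in N, time in s.
With the tool pointing down it reaches from about 0.375 to 0.75 m from the base axis. Payload 9 kg.
Tool frame: the origin (TCP) lies on the centre line of the jaws, within the pads' length; the fingertips stand 19 mm ahead of it and the grasp point (between the pads) is the TCP; z points along the fingers, y is the direction in which the jaws open and shut (so a half turn about z gives the same grasp; the last joint's range is limited). The gripper opens to 85 mm and grips with 20 to 120 N. Pads are 22 mm wide; open, the fingers measure 114 mm over their backs; the gripper's body (76 mm by 85 mm) begins 54 mm behind the grasp point. The pads swing forward as they close: fully open they stand 13 mm farther back than shut.
Start: joints at [0.98, 0.104, 0.097, 1.564, 0, 1.353], TCP at [0.219, 0.559, 0.25] pointing down, gripper open.
Joint ranges: [-2.99, 2.99], [-0.84, 1.86], [-1.1, 1.16], [-1.84, 2.11], [-1.51, 1.56], [-3.14, 3.14]. Speed limits (rad/s): [2.22, 2.22, 2.57, 3.14, 3.14, 3.14].

## Interface

Orientations are given as a unit quaternion [x, y, z, w].
In Python, from cell import get_obs, vision, order gives the robot as it stands. The module is installed in compiled form; this text tells all that it offers.
- The arm moves only by the tool play_rows, never from a script. Its arguments are lists of equal length, an entry for each row: "slide": the shift along the tool's x, y, z in units of 40 mm (1.0 is 40 mm), a list of three; "roll": the turn about the tool's z in units of 6 degrees (1.0 is 6 degrees). A call has 1 to 12 rows; each row shifts and turns the commanded pose from where the row before left it, along the tool's axes as they then stand; what a row does not reach is not made up. A row lasts 1/8 s, in which the tool goes at most 62.5 mm and 10.7 degrees, less where a joint would pass 70% of its speed; a pose out of reach is approached as far as the arm can. A call is refused whole if a number of a shift passes 1 or a number of a turn 1, either way. A call with a gripper value outside its range is refused whole. "gripper" is the closure, from 0 (fully open) to 1 (shut), set as the call begins (left out, the last holds). The fingers move at their own pace and stop on an object; "force" is the grip in N (left out, the last holds). Time passes only in rows, so rows that do not move let the fingers close. It gives the time, the measured TCP pose, the force and the opening at its end, in the units of the state.
- get_obs(): the state, without advancing time (a new reading comes with each control period).
- vision.read_camera(name): name is "side" or "top"; returns the picture (384x512x3 uint8, red, green, blue); there is no depth.
- vision.calibration(name): a dict with "mtx" (3x3 intrinsics, pixels), "rvec" (rotation vector, rad) and "tvec" (3), from world to camera coordinates, as OpenCV has them. Camera axes: x right, y down, z forward; pixel columns grow to the right and rows downward; lengths in m; the calibration is good to about 2 mm. A picture is of the moment at which its call begins. calibration takes no time and is no camera call.
- order.job_done(): hands the job in, once; it reports no verdict.
The state is a dict: "time_s": time; "qpos": joint angles; "qd": joint speeds; "effort": joint torques, N m; "tool_pos": TCP position; "tcp_rot": TCP orientation; "force": force on the tool from outside, world axes, zero at the start; "moment": the same for the moment, N m; "finger_gap": finger opening in m.
Only numpy, scipy, OpenCV 4.12 (cv2) and the standard library are available. Lean on these libraries where they do the work, as an engineer would, in place of code of your own. Each camera call takes 0.05 s, during which the arm holds its last target.

## Task

Push the aluminium jig with the gold yo-yo in it along the bench until it is fully home in the steel corner stop, one long side flush against the long fence and one short side flush against the end stop. Then push the cam lever round by its black knob until it is fully shut alongside the jig. Pick nothing up, keep the jig flat on the bench, and leave everything else standing where it is.

Things in the scene. Friction and masses are not known exactly. Their poses are not given: they have to be found in the camera images.
- jig: loose aluminium block, 80 mm along its x, 90 mm along its y, 22 mm tall, about 0.5 kg, slides on the bench; two small jaws and a gold yo-yo (57 mm across) are fixed on it, top of the yo-yo 58 mm above the bench. Origin: centre of its underside. It starts turned up to 0.25 rad from the stop's axes, its +x side toward the long fence, its +y end toward the end stop.
- jig_home (a point): where the jig's origin must come: x = -40, y = 55, z = 0 mm in the stop's frame, with the jig's axes parallel to the stop's
- stop: steel corner stop fixed to the bench, 18 mm tall (screw heads 21). Its x axis points away from the robot, turned up to 0.25 rad. In its frame the fence's inner face is x = 0 (14 mm thick, y = -170 to 120 mm), the end stop's inner face is y = 100 mm (14 mm thick, x = -120 to 14 mm); the jig goes home toward +x and +y. Origin: on the bench, at the foot of the fence's inner face.
- cam_pivot (a point): upright pivot of the cam lever, at x = -100, y = 75, z = 16 mm in the stop's frame. Its fixed round foot (32 mm across, 10 mm tall) stands 4 mm clear of the home jig's -x side. The round cam on it (z = 10 to 20 mm), when shut, ends 1.5 mm from the home jig's -x side and pushes toward the fence a jig that stands farther out.
- cam_lever (a joint): lever angle, rad: 0 is open, pointing along the stop's -x (at the robot); 1.571 is fully shut at its end of travel, pointing along the stop's -y, beside the jig; grows anticlockwise seen from above. Starts at 0 to 0.35. Light friction (about 1 N at the knob), stays where it is left. Arm 11 mm wide, z = 12 to 20 mm.
- lever_knob (a point): middle of the black round upright knob on the end of the cam lever, 70 mm from the pivot, 16 mm in diameter, from z = 11 to 45 mm; this point is at z = 30 mm
- axle: brass yo-yo axle standing upright, 48 mm tall, foot 22 mm across, stem 10 mm; origin under its foot; a bystander
- half: bare aluminium yo-yo half lying flat, 56 mm across, 19 mm tall; origin at the centre of its underside; a bystander
- top: orange plastic spinning top standing on its foot, 50 mm across, 48 mm tall; origin under its foot; a bystander
- tin: small round bearing tin, 40 mm across, 24 mm tall; origin at the centre of its underside; a bystander
- cup: tin cup, 66 mm across at the rim, 75 mm tall, with a bundle of hex keys standing out to about 140 mm; origin under its centre; a bystander
- driver: screwdriver lying on the bench, 160 mm long; a bystander
Things that resemble listed ones, but are neither listed nor needed, are in the scene too. Of the things like the jig, leave any that is pink; of the rest the smaller one is meant.

How it is judged:
On the way, in this order (a step that is already met when the one before it is completed fails the run):
1. the jig is home in the corner stop (x of jig in the frame of stop between -0.043 and -0.037 m and y of jig in the frame of stop between 0.052 and 0.058 m and angle between the x axis of jig and the x axis of stop, either way round below 0.05 rad and height (world z) of jig below 0.004 m and angle between jig's own z axis and vertical below 0.05 rad), for 0.2 s.
2. the cam lever is fully shut with the jig home (all of step 1 and value of joint cam_lever above 1.47 rad), for 0.2 s.
At the end, for the whole second after the job is handed in: the jig lies flat and at rest, within 3 mm of the fence and of the end stop and parallel to them within 0.05 rad, and the cam lever is shut (joint above 1.47 rad) (all of step 2 and linear speed of jig below 0.01 m/s); the robot touches nothing.
It fails at once if the jig is lifted or tipped (height (world z) of jig above 0.008 m or angle between jig's own z axis and vertical above 0.12 rad).
It fails at once if a bystander is moved, lifted or knocked over (distance of any of axle, half, top, tin, cup, driver from where it was at the start of the episode above 0.02 m or angle between any of axle, half, top, tin, cup's own z axis and vertical above 0.4 rad).
It also fails if it takes over 64 s, if anything falls off the work surface, if the arm or the gripper's body presses on something with over 40 N, if the wrist force passes 120 N, or if a joint passes its speed limit or range.

## Working session

There is one attempt and no reset: what is moved stays moved. The work goes in short steps, Python scripts to look and compute and a tool call to move; the robot and the scene stay as the last step left them, time stands still between calls to the robot, and variables do not carry over. Pictures are saved under pics/ and viewed, and the job is handed in when it is done.

Besides the shell and the picture viewer there is one more tool, called after ">>>" by a JSON object that holds its "api" and its "payload". play_rows: Moves the arm, as the interface text tells. Its arguments: {"type":"object","properties":{"slide":{"type":"array","items":{"type":"array","items":{"type":"number"}}},"roll":{"type":"array","items":{"type":"number"}},"gripper":{"type":"number"},"force":{"type":"number"}},"required":["slide","roll"]}

```bash
mkdir -p pics; ls; python3 - <<'E'
from cell import get_obs, vision
import cv2
o=get_obs();print(o)
for n in("top","side"):
    im=vision.read_camera(n);cv2.imwrite(f"pics/{n}0.png",im[:,:,::-1]);print(vision.calibration(n))
E
```

```text
pics
{'time_s': 0.0, 'qpos': array([9.80317628e-01, 1.04658066e-01, 9.64357352e-02, 1.56388207e+00,
       8.92703723e-06, 1.35306286e+00]), 'qd': array([-0.00099352, -0.00011502,  0.00135776,  0.00049729, -0.0006815 ,
       -0.00083386]), 'effort': array([ 5.92261513e-04, -5.56906199e+01,  5.03673577e+01,  1.60994061e-02,
       -2.04326284e-04,  5.41471977e-06]), 'tool_pos': array([0.21833441, 0.55853154, 0.24952799]), 'tcp_rot': array([ 1.85295516e-01,  9.82682626e-01, -5.99600881e-04, -2.61268885e-04]), 'force': array([ 1.01395262, -0.80093464,  0.67114658]), 'moment': array([-0.01639105,  0.00105534,  0.03469299]), 'finger_gap': 0.08547085048620234}
{'mtx': array([[425.561215  ,   0.        , 252.47691986],
       [  0.        , 425.561215  , 198.90361045],
       [  0.        ,   0.        ,   1.        ]]), 'rvec': array([ 2.16197826, -2.16148038,  0.12642974]), 'tvec': array([-0.01587349,  0.58904582,  1.13564051])}
{'mtx': array([[472.37145321,   0.        , 261.9659376 ],
       [  0.        , 472.37145321, 182.83160249],
       [  0.        ,   0.        ,   1.        ]]), 'rvec': array([ 2.16132775, -0.14559666,  0.06827535]), 'tvec': array([-0.56389941,  0.08404578,  1.38495606])}
```

View pics/top0.png

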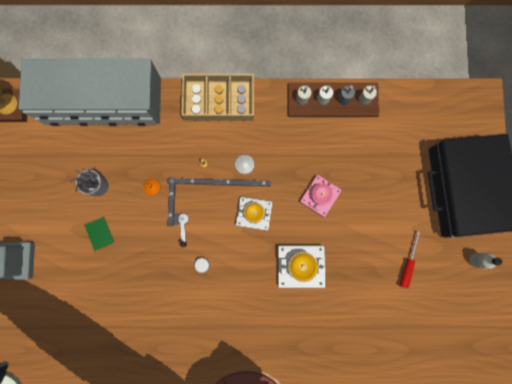

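View pics/side0.png

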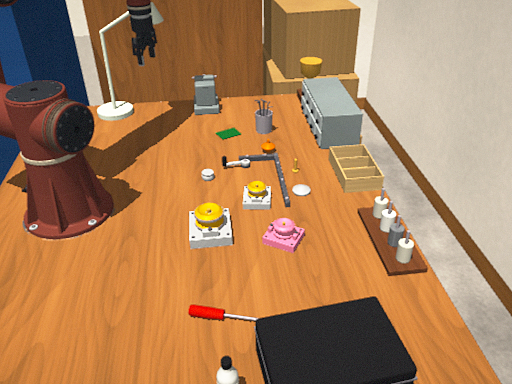

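Candidates for the jig in the top view: a small block with a gold yo-yo at (254,213), a pink one at (321,195), and a larger gold one at (301,266). The description picks the small gold one at (254,213). I'll check it in a close crop and measure.

```bash
cat > h.py <<'E'
import numpy as np, cv2
from cell import vision
C={n:vision.calibration(n) for n in("top","side")}
def ray(n,uv,z):
    c=C[n];R=cv2.Rodrigues(c["rvec"])[0];t=c["tvec"].ravel()
    d=R.T@np.linalg.inv(c["mtx"])@np.array([uv[0],uv[1],1.]);o=-R.T@t
    return o+d*(z-o[2])/d[2]
def proj(n,p):
    c=C[n];return cv2.projectPoints(np.array([p],float),c["rvec"],c["tvec"],c["mtx"],None)[0].ravel()
def crop(src,dst,x0,y0,x1,y1,k):
    im=cv2.imread(src)[y0:y1,x0:x1];cv2.imwrite(dst,cv2.resize(im,None,fx=k,fy=k,interpolation=cv2.INTER_CUBIC))
E
python3 - <<'E'
from h import *
crop("pics/top0.png","pics/c0.png",140,145,290,255,5)
crop("pics/side0.png","pics/c1.png",180,130,320,230,5)
E
```

```text
(no output)
```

View pics/c0.png

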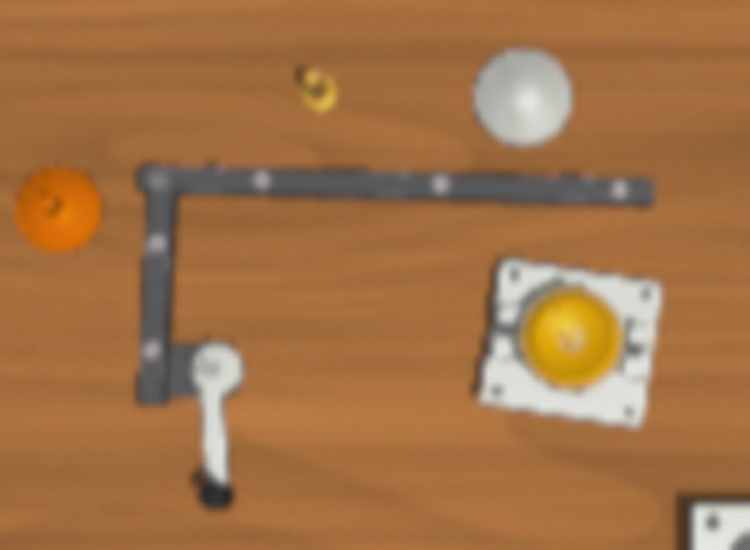

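View pics/c1.png

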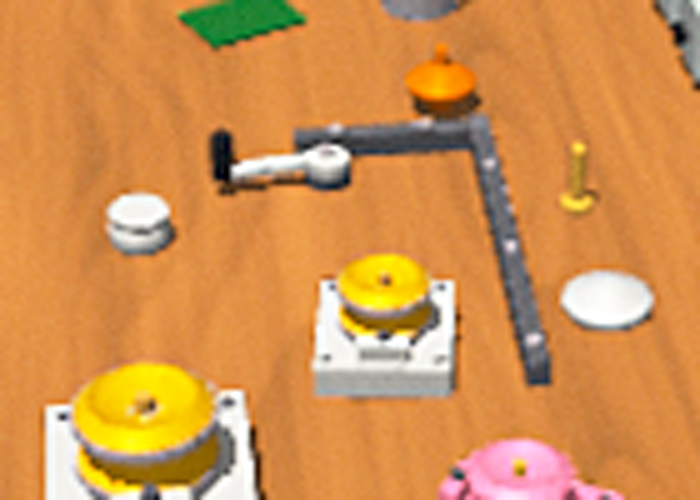

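```bash
cat > meas.py <<'E'
from h import *
def jig(im,n="top",win=None,rough=None):
    hsv=cv2.cvtColor(im,cv2.COLOR_BGR2HSV)
    m=((hsv[...,1]<60)&(hsv[...,2]>150)).astype(np.uint8)
    g=((hsv[...,0]>18)&(hsv[...,0]<32)&(hsv[...,1]>150)&(hsv[...,2]>140)).astype(np.uint8)
    k=np.zeros_like(m);x0,y0,x1,y1=win;k[y0:y1,x0:x1]=1
    m=(m|g)&k;m=cv2.morphologyEx(m,cv2.MORPH_CLOSE,np.ones((7,7)))
    cs=cv2.findContours(m,cv2.RETR_EXTERNAL,cv2.CHAIN_APPROX_NONE)[0]
    c=max(cs,key=cv2.contourArea)
    P=np.array([ray(n,p[0],0.022)[:2] for p in c])
    return P
def stop(im):
    hsv=cv2.cvtColor(im,cv2.COLOR_BGR2HSV)
    m=((hsv[...,1]<75)&(hsv[...,2]<130)&(hsv[...,2]>40)).astype(np.uint8)
    return m
E
python3 - <<'E'
from meas import *
im=cv2.imread("pics/top0.png")
P=jig(im,win=(225,185,285,240))
r=cv2.minAreaRect((P*1000).astype(np.float32));print("jig",r,cv2.boxPoints(r).round(1).tolist())
m=stop(im)
# fence part: cols 190..262 ; end stop rows 190..222
def line(sel):
    ys,xs=np.nonzero(sel);return np.array([ray("top",(x,y),0.018)[:2] for x,y in zip(xs,ys)])
s=np.zeros_like(m);s[172:192,182:275]=1;F=line(m&s)
s=np.zeros_like(m);s[190:222,162:176]=1;E=line(m&s)
for N,A in(("fence",F),("end",E)):
    r=cv2.minAreaRect((A*1000).astype(np.float32));print(N,len(A),r,cv2.boxPoints(r).round(1).tolist())
    v=cv2.fitLine((A*1000).astype(np.float32),cv2.DIST_HUBER,0,.01,.01).ravel();print(v,np.degrees(np.arctan2(v[1],v[0])))
# screws
for p in [(192.5,181),(228.3,182),(264,183),(171.3,193.5),(170.3,215)]: print("screw",ray("top",p,0.021).round(4))
print("knob",ray("top",(183.2,244),0.045).round(4),"pivot",ray("top",(183.5,218.7),0.022).round(4))
for nm,p,z in(("tin",(201.5,265.5),.024),("half",(244.5,164.5),.01),("top",(152,187),.03),("axle",(203.6,163),.0),("bigjig",(301,266),.03)):print(nm,ray("top",p,z).round(3))
print("side knob",ray("side",(180+222/5,130+135/5),.045).round(4))
E
```

```text
jig ((550.7758178710938, -19.567089080810547), (89.77304077148438, 81.51342010498047), 81.0502700805664) [[503.5, -57.599998474121094], [584.0999755859375, -70.19999694824219], [598.0, 18.399999618530273], [517.5, 31.100000381469727]]
fence 424 ((639.2352905273438, 58.5919189453125), (247.01551818847656, 14.630425453186035), 88.40614318847656) [[628.5, -64.69999694824219], [643.0999755859375, -65.0999984741211], [650.0, 181.8000030517578], [635.4000244140625, 182.3000030517578]]
[2.6223946e-02 9.9965608e-01 6.3880847e+02 5.9076912e+01] 88.4973
end 169 ((572.5358276367188, 209.5841522216797), (87.02519226074219, 19.42426300048828), 1.3307570219039917) [[528.7999877929688, 218.3000030517578], [529.2999877929688, 198.89999389648438], [616.2999877929688, 200.89999389648438], [615.7999877929688, 220.3000030517578]]
[9.9908853e-01 4.2685762e-02 5.6842456e+02 2.0997665e+02] 2.4464576
screw [0.6409 0.1518 0.021 ]
screw [0.6381 0.0518 0.021 ]
screw [ 0.6353 -0.0479  0.021 ]
screw [0.6057 0.2103 0.021 ]
screw [0.5457 0.2117 0.021 ]
knob [0.4656 0.1706 0.045 ] pivot [0.5354 0.1748 0.022 ]
tin [0.408 0.123 0.024]
half [0.69  0.007 0.01 ]
top [0.623 0.262 0.03 ]
axle [0.696 0.124 0.   ]
bigjig [ 0.407 -0.147  0.03 ]
side knob [0.4673 0.1708 0.045 ]
```

The crop confirms the small gold jig (not pink, smaller than the one at (301,266)). The side view agrees on the stop, lever and knob.

The stop's yaw is about -1.5° with its origin near world (0.6325, 0.103). The jig is at about (0.551, -0.020) with yaw -8.9°. The fence and jig sizes check out at 290, 90 and 80 mm.

Plan:
1. Push +x with two fingers until the jig is flush on the fence.
2. Push +y along the fence.
3. Push the knob round.

>>> {"api": "play_rows", "payload": {"slide": [[0, 0, 0], [0, 0, 0], [0, 0, 0], [0, 0, 0], [-0.45, -0.95, 0], [-0.45, -0.95, 0], [-0.45, -0.95, 0], [-0.45, -0.95, 0], [-0.45, -0.95, 0], [-0.45, -0.95, 0], [-0.45, -0.95, 0], [-0.45, -0.95, 0]], "roll": [-1, -1, -1, -0.3, 0, 0, 0, 0, 0, 0, 0, 0], "gripper": 0.6, "force": 40}}

```text
time_s: 1.6
tool_pos: [0.3545, 0.2498, 0.2503]
tcp_rot: [0.014, 1.0, 0.0, 0.0]
force: [-0.0, 0.3, 0.2]
finger_gap: 0.0342
```

```bash
cat >> h.py <<'E'
from cell import get_obs
from scipy.spatial.transform import Rotation as Ro
a=-0.026;EX=np.array([np.cos(a),np.sin(a)]);EY=np.array([-np.sin(a),np.cos(a)])
O=.6296*EX+.1195*EY
def w(x,y): return O+x*EX+y*EY
def where(p): d=np.array(p[:2])-O;return np.array([d@EX,d@EY])
def st(tgt=None,z=None):
    o=get_obs();M=Ro.from_quat(o["tcp_rot"]).as_matrix();p=o["tool_pos"]
    print("t",round(o["time_s"],2),"pos",p.round(4),"stopframe mm",(where(p)*1000).round(1),"psi deg",round(np.degrees(np.arctan2(M[1,1],M[0,1])),2),"F",o["force"].round(1),"gap",round(o["finger_gap"],4))
    if tgt is not None:
        q=w(*tgt);d=np.array([q[0]-p[0],q[1]-p[1],(z if z is not None else p[2])-p[2]])
        print("units",(M.T@d/.04).round(2))
E
python3 -c "
from h import *
st((-.158,-.122))"
```

```text
t 1.6 pos [0.3545 0.2498 0.2503] stopframe mm [-281.7  139.4] psi deg 88.36 F [-0.   0.3  0.2] gap 0.0342
units [-3.11 -6.53  0.  ]
```

>>> {"api": "play_rows", "payload": {"slide": [[-0.45, -0.9, 0], [-0.45, -0.9, 0], [-0.45, -0.9, 0], [-0.45, -0.9, 0], [-0.45, -0.9, 0], [-0.45, -0.9, 0.6], [-0.3, -0.75, 1], [0, 0, 1], [0, 0, 1], [0, 0, 0.5], [0, 0, 0]], "roll": [0, 0, 0, 0, 0, 0, 0, 0, 0, 0, 0]}}

```text
time_s: 2.98
tool_pos: [0.4661, 0.0022, 0.0848]
tcp_rot: [0.014, 1.0, 0.0, -0.002]
force: [1.2, 0.4, -0.1]
finger_gap: 0.0344
```

```bash
python3 -c "
from h import *
st((-.158,-.122),.025)
for n in ('top','side'): cv2.imwrite(f'pics/{n}1.png',vision.read_camera(n)[:,:,::-1])
crop('pics/top1.png','pics/c2.png',200,165,330,285,5)
crop('pics/side1.png','pics/c3.png',180,110,330,230,5)
"
```

```text
t 2.98 pos [0.4661 0.0022 0.0848] stopframe mm [-163.7 -105.2] psi deg 88.37 F [ 1.2  0.4 -0.1] gap 0.0344
units [-0.15 -0.42  1.49]
```

View pics/c2.png

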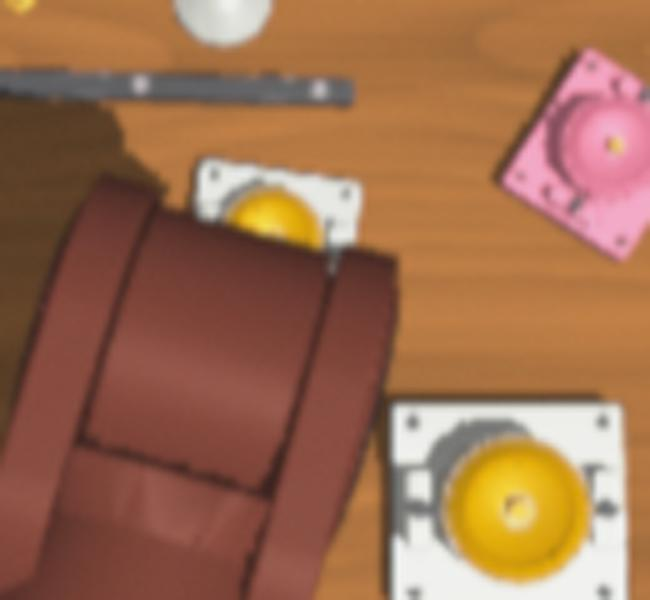

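View pics/c3.png

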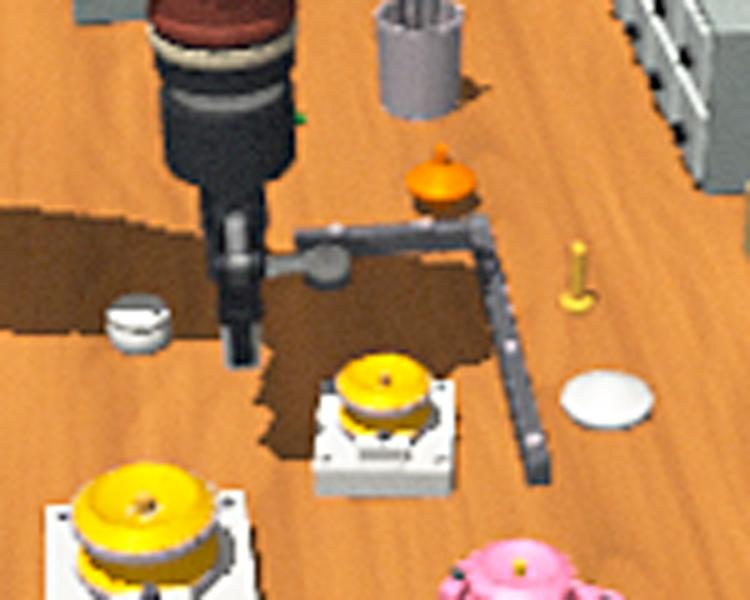

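The side view shows the fingers hanging just on the robot side of the jig (tips at crop (240,360)), clear of the tin and the big jig. Next I go down.

>>> {"api": "play_rows", "payload": {"slide": [[0, -0.42, 0.5], [0, 0, 0.5], [0, 0, 0.4], [0, 0, 0]], "roll": [0, 0, 0, 0]}}

```text
time_s: 3.58
tool_pos: [0.4666, -0.0147, 0.0299]
tcp_rot: [0.014, 1.0, 0.0, -0.001]
force: [0.2, -0.5, 0.5]
finger_gap: 0.034
```

```bash
python3 -c "
from h import *
st((-.091,-.122),.026)
for n in ('side',): cv2.imwrite(f'pics/{n}2.png',vision.read_camera(n)[:,:,::-1])
crop('pics/side2.png','pics/c3.png',180,130,330,250,5)
"
```

```text
t 3.58 pos [ 0.4666 -0.0147  0.0299] stopframe mm [-162.7 -122.1] psi deg 88.44 F [ 0.2 -0.5  0.5] gap 0.034
units [-1.79  0.    0.1 ]
```

View pics/c3.png

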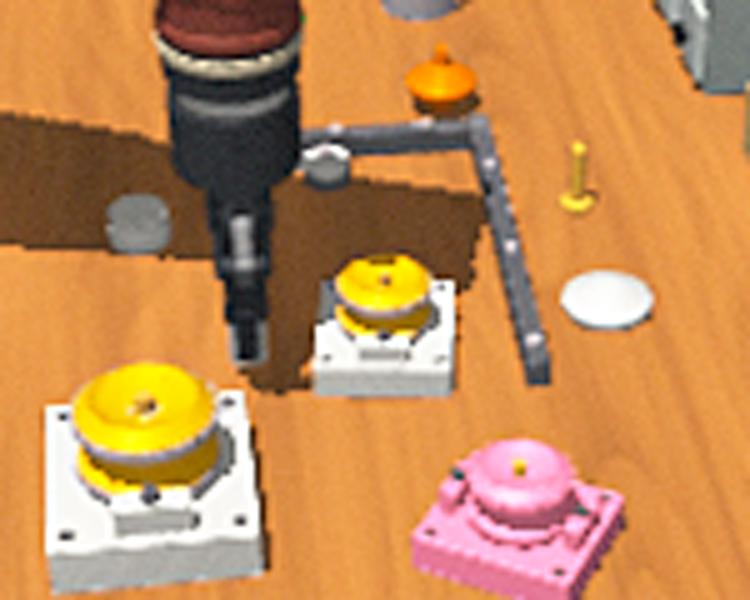

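The fingers are at about z = 30 mm and roughly 25 mm clear of the jig's robot-side face. I start pushing +x, gently.

>>> {"api": "play_rows", "payload": {"slide": [[-0.2, 0, 0.12], [-0.2, 0, 0], [-0.2, 0, 0], [-0.15, 0, 0], [-0.15, 0, 0], [-0.15, 0, 0], [-0.15, 0, 0], [-0.15, 0, 0], [-0.15, 0, 0], [-0.1, 0, 0], [0, 0, 0]], "roll": [0, 0, 0, 0, 0, 0, 0, 0, 0, 0, 0]}}

```text
time_s: 5.0
tool_pos: [0.5309, -0.0166, 0.0254]
tcp_rot: [0.014, 1.0, 0.0, -0.0]
force: [-2.7, -0.0, 1.5]
finger_gap: 0.034
```

```bash
python3 -c "
from h import *
st((-.091,-.122),.026)
for n in ('side','top'): cv2.imwrite(f'pics/{n}3.png',vision.read_camera(n)[:,:,::-1])
crop('pics/side3.png','pics/c3.png',180,130,330,250,5)
"
```

```text
t 5.0 pos [ 0.5309 -0.0166  0.0254] stopframe mm [ -98.5 -122.3] psi deg 88.45 F [-2.7 -0.   1.5] gap 0.034
units [-0.19  0.01 -0.02]
```

View pics/c3.png

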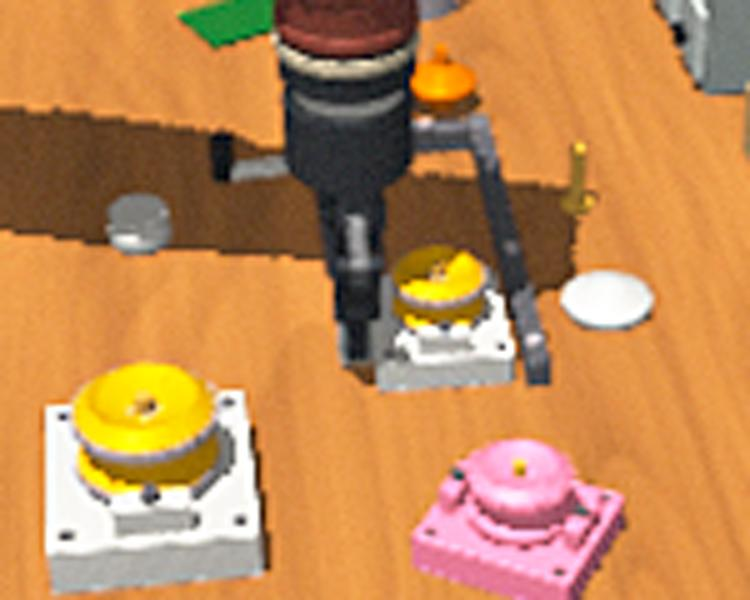

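The jig has moved and is now a few mm from the fence, with about 3 N of push. I continue in small steps and watch the force.

>>> {"api": "play_rows", "payload": {"slide": [[-0.05, 0, 0], [-0.05, 0, 0], [-0.05, 0, 0], [0, 0, 0]], "roll": [0, 0, 0, 0]}}

```text
time_s: 5.6
tool_pos: [0.5373, -0.0168, 0.0254]
tcp_rot: [0.014, 1.0, 0.0, 0.0]
force: [-0.7, -0.3, -0.9]
finger_gap: 0.0343
```

>>> {"api": "play_rows", "payload": {"slide": [[-0.04, 0, 0], [-0.03, 0, 0], [0, 0, 0]], "roll": [0, 0, 0]}}

```text
time_s: 5.98
tool_pos: [0.5383, -0.0168, 0.0254]
tcp_rot: [0.014, 1.0, -0.0, -0.002]
force: [-12.0, -0.7, 7.9]
finger_gap: 0.0342
```

```bash
python3 -c "
from h import *
st((-.091,-.122),.026)
for n in ('side','top'): cv2.imwrite(f'pics/{n}4.png',vision.read_camera(n)[:,:,::-1])
crop('pics/side4.png','pics/c3.png',220,150,310,220,8)
"
```

```text
t 5.97 pos [ 0.5383 -0.0168  0.0254] stopframe mm [ -91.1 -122.3] psi deg 88.43 F [-12.   -0.7   7.9] gap 0.0342
units [-0.    0.01 -0.02]
```

View pics/c3.png

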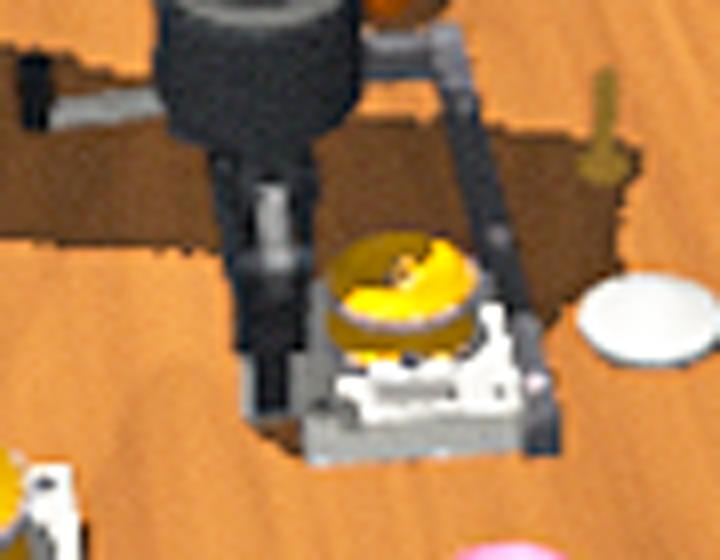

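Contact at tool x = -91.1 mm with 12 N, exactly where a flush jig (-80 face minus 11 mm half-pad) should be. I back off, rise, roll 90° and look.

>>> {"api": "play_rows", "payload": {"slide": [[0.1, 0, 0], [0.3, 0, 0], [0.3, 0, -0.5], [0, 0, -1], [0, 0, -1], [0, 0, 0], [0, 0, 0], [0, 0, 0], [0, 0, 0], [0, 0, 0]], "roll": [0, 0, 0, 1, 1, 1, 1, 1, 1, 1]}}

```text
time_s: 7.32
tool_pos: [0.5116, -0.0162, 0.1256]
tcp_rot: [0.373, 0.928, 0.0, 0.0]
force: [-1.1, 0.1, -0.3]
finger_gap: 0.0342
```

>>> {"api": "play_rows", "payload": {"slide": [[0, 0, 0], [0, 0, 0], [0, 0, 0], [0, 0, 0], [0, 0, 0], [0, 0, 0], [0, 0, 0], [0, 0, 0], [0, 0, 0]], "roll": [1, 1, 1, 1, 1, 1, 1, 1, 0]}}

```text
time_s: 8.45
tool_pos: [0.5116, -0.0162, 0.1256]
tcp_rot: [0.716, 0.698, 0.0, 0.0]
force: [-0.1, -0.4, -0.3]
finger_gap: 0.034
```

```bash
python3 -c "
from h import *
st((-.040,-.202),.12)
for n in ('side','top'): cv2.imwrite(f'pics/{n}5.png',vision.read_camera(n)[:,:,::-1])
crop('pics/side5.png','pics/c3.png',220,130,330,220,7)
crop('pics/top5.png','pics/c2.png',160,150,330,270,4)
"
```

```text
t 8.45 pos [ 0.5116 -0.0162  0.1256] stopframe mm [-117.7 -122.4] psi deg -1.52 F [-0.1 -0.4 -0.3] gap 0.034
units [-1.99  1.94  0.14]
```

View pics/c3.png

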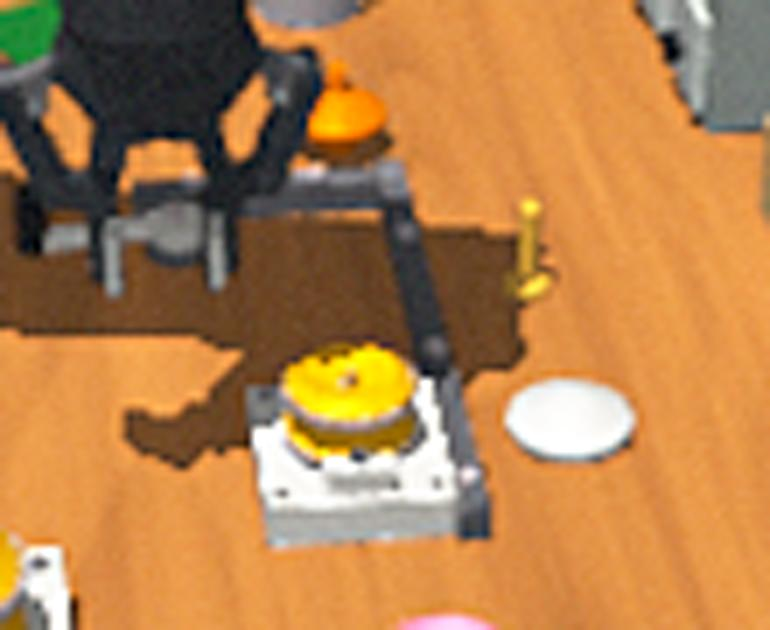

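View pics/c2.png

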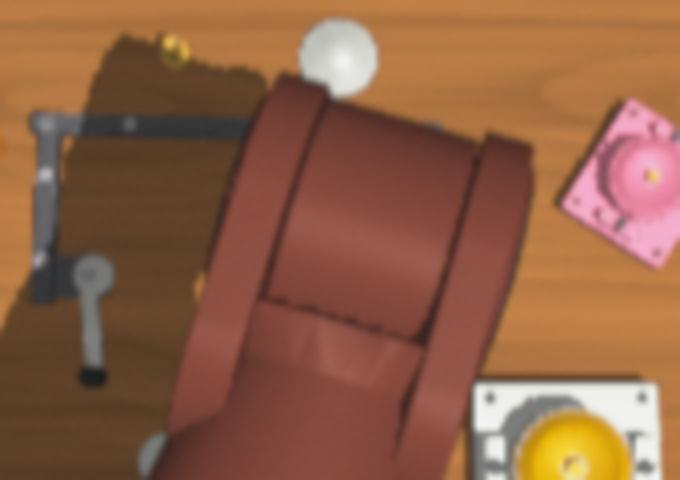

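```bash
python3 -c "
from h import *
for p in ((257.9,203),(285.6,201.5)):print((where(ray('side',p,.022))*1000).round(1))
print((where(ray('side',(220+395/7,130+310/7),.0))*1000).round(1))
"
```

```text
[ -79.7 -170.2]
[   1.6 -172.1]
[-1.5  9.3]
```

The jig sits along the fence with its near face at stop y ≈ -171 mm and corners at x ≈ -80 and 0 mm, so it is flush. Next I go behind it at y ≈ -207 and down.

>>> {"api": "play_rows", "payload": {"slide": [[-0.7, 0.65, 0], [-0.7, 0.65, 0], [-0.72, 0.65, 0], [0, 0, 0.8], [0, 0, 0.8], [0, 0, 0.5], [0, 0, 0]], "roll": [0, 0, 0, 0, 0, 0, 0]}}

```text
time_s: 9.43
tool_pos: [0.5863, -0.1026, 0.0401]
tcp_rot: [0.716, 0.698, -0.0, -0.001]
force: [-0.7, 0.2, 0.4]
finger_gap: 0.0344
```

```bash
python3 -c "
from h import *
st((-.040,-.044+.055-.011-.001),.026)
for n in ('side',): cv2.imwrite(f'pics/{n}6.png',vision.read_camera(n)[:,:,::-1])
crop('pics/side6.png','pics/c3.png',220,130,330,230,7)
"
```

```text
t 9.43 pos [ 0.5863 -0.1026  0.0401] stopframe mm [ -40.8 -206.8] psi deg -1.51 F [-0.7  0.2  0.4] gap 0.0344
units [5.14 0.02 0.36]
```

View pics/c3.png

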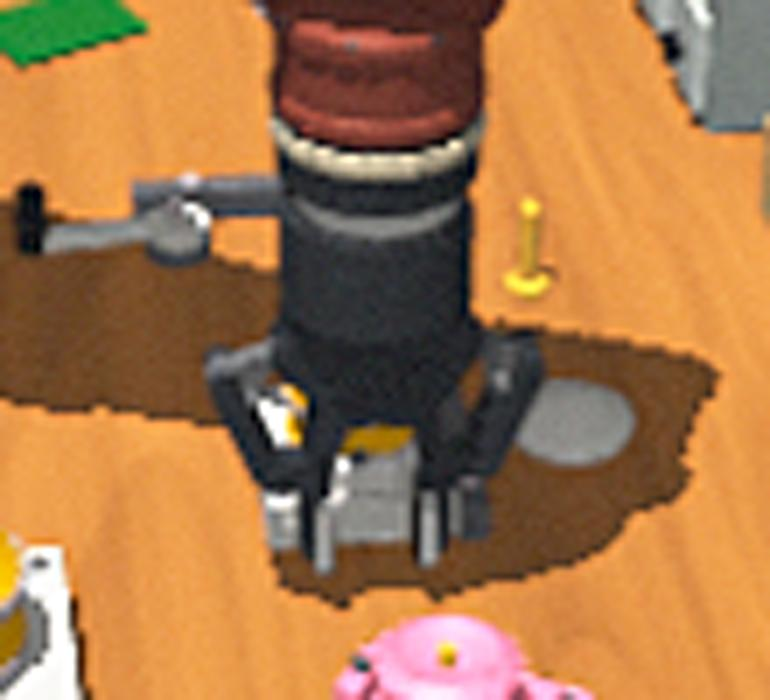

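The fingers straddle the jig's near face (tips at crop (320,565) and (428,560)), clear of the fence, half and pink block. I lower and push +y.

>>> {"api": "play_rows", "payload": {"slide": [[0, 0, 0.35], [0.2, 0, 0], [0.2, 0, 0], [0.2, 0, 0], [0.2, 0, 0], [0.2, 0, 0], [0.2, 0, 0], [0.2, 0, 0], [0.2, 0, 0], [0.2, 0, 0], [0.2, 0, 0], [0.2, 0, 0]], "roll": [0, 0, 0, 0, 0, 0, 0, 0, 0, 0, 0, 0]}}

```text
time_s: 10.98
tool_pos: [0.5901, -0.0151, 0.0279]
tcp_rot: [0.717, 0.697, -0.0, 0.0]
force: [-0.8, -5.4, 2.5]
finger_gap: 0.0343
```

```bash
python3 -c "
from h import *
st((-.040,-.001),.026)
for n in ('side',): cv2.imwrite(f'pics/{n}7.png',vision.read_camera(n)[:,:,::-1])
crop('pics/side7.png','pics/c3.png',220,110,330,210,7)
"
```

```text
t 10.97 pos [ 0.5901 -0.0151  0.0279] stopframe mm [ -39.3 -119.2] psi deg -1.58 F [-0.8 -5.4  2.5] gap 0.0343
units [ 2.96 -0.02  0.04]
```

View pics/c3.png

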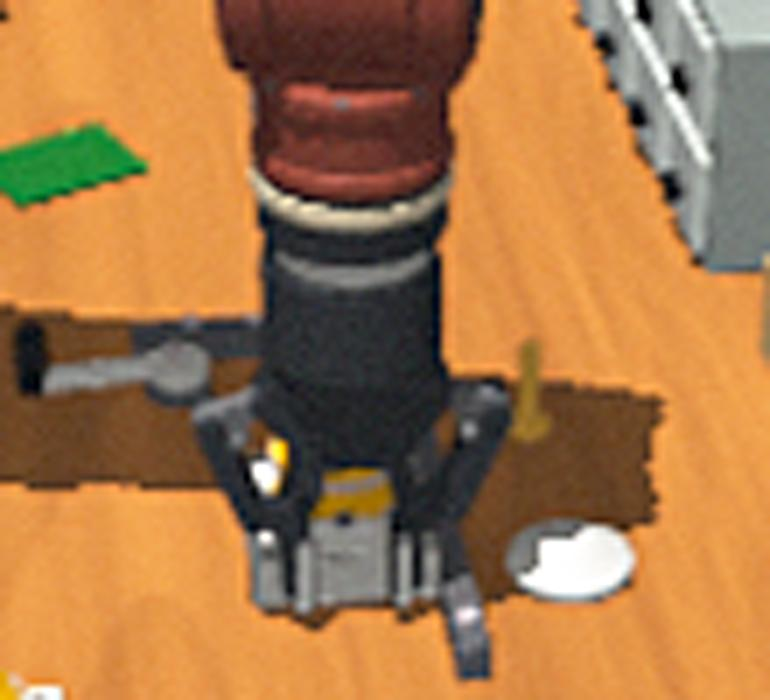

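The jig slides along the fence with about 5 N. I keep pushing.

>>> {"api": "play_rows", "payload": {"slide": [[0.25, 0, 0.02], [0.25, 0, 0], [0.25, 0, 0], [0.25, 0, 0], [0.25, 0, 0], [0.25, 0, 0], [0.25, 0, 0], [0.25, 0, 0], [0.25, 0, 0], [0.2, 0, 0], [0.1, 0, 0], [0, 0, 0]], "roll": [0, 0, 0, 0, 0, 0, 0, 0, 0, 0, 0, 0]}}

```text
time_s: 12.52
tool_pos: [0.5931, 0.0867, 0.0274]
tcp_rot: [0.717, 0.697, 0.0, 0.001]
force: [-0.2, -5.5, 3.2]
finger_gap: 0.0342
```

```bash
python3 -c "
from h import *
st((-.040,-.001),.026)
for n in ('side',): cv2.imwrite(f'pics/{n}8.png',vision.read_camera(n)[:,:,::-1])
crop('pics/side8.png','pics/c3.png',210,110,320,210,7)
"
```

```text
t 12.53 pos [0.5931 0.0867 0.0274] stopframe mm [-39.  -17.5] psi deg -1.57 F [-0.2 -5.5  3.2] gap 0.0342
units [ 0.41 -0.03  0.03]
```

View pics/c3.png

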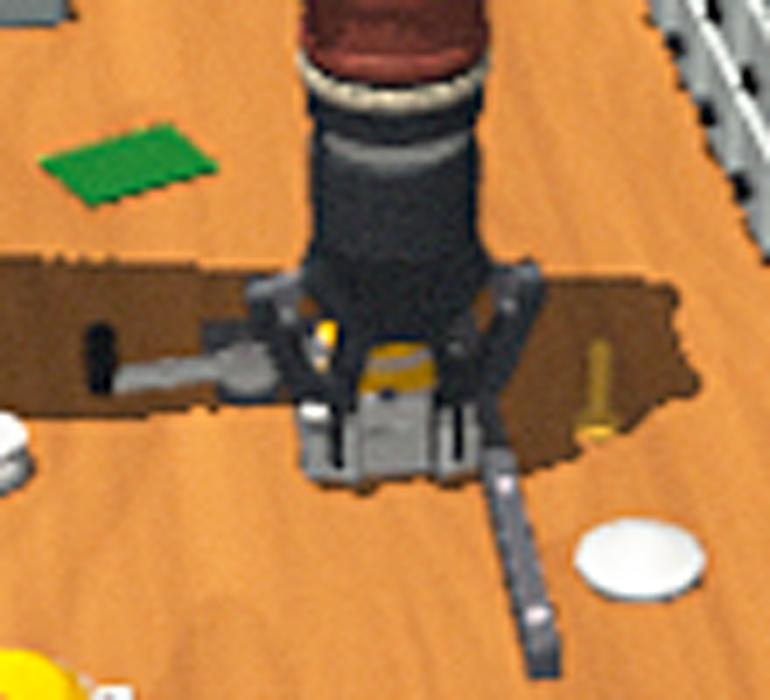

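>>> {"api": "play_rows", "payload": {"slide": [[0.1, 0, 0], [0.1, 0, 0], [0.1, 0, 0], [0.05, 0, 0], [0, 0, 0]], "roll": [0, 0, 0, 0, 0]}}

```text
time_s: 13.2
tool_pos: [0.5934, 0.1007, 0.0272]
tcp_rot: [0.717, 0.697, 0.0, 0.001]
force: [0.1, -4.7, 4.0]
finger_gap: 0.0341
```

>>> {"api": "play_rows", "payload": {"slide": [[0.04, 0, 0], [0.03, 0, 0], [0, 0, 0]], "roll": [0, 0, 0]}}

```text
time_s: 13.58
tool_pos: [0.5934, 0.102, 0.0273]
tcp_rot: [0.717, 0.697, -0.001, 0.001]
force: [-0.3, -12.2, 4.8]
finger_gap: 0.0342
```

```bash
python3 -c "
from h import *
st((-.040,-.001),.026)"
```

```text
t 13.57 pos [0.5934 0.102  0.0273] stopframe mm [-39.   -2.1] psi deg -1.63 F [ -0.3 -12.2   4.8] gap 0.0342
units [ 0.03 -0.02  0.03]
```

>>> {"api": "play_rows", "payload": {"slide": [[0.04, 0, 0], [0.02, 0, 0], [0, 0, 0]], "roll": [0, 0, 0]}}

```text
time_s: 13.95
tool_pos: [0.5935, 0.1022, 0.0273]
tcp_rot: [0.718, 0.696, -0.003, 0.003]
force: [-2.4, -24.0, 6.9]
finger_gap: 0.0342
```

```bash
python3 -c "
from h import *
st((-.040,-.001),.026)"
```

```text
t 13.95 pos [0.5935 0.1022 0.0273] stopframe mm [-39.   -1.9] psi deg -1.72 F [ -2.4 -24.    6.9] gap 0.0342
units [ 0.02 -0.03  0.03]
```

The jig does not move at 24 N, so it is firmly seated. I back off, rise, close the fingers, move over toward the knob and look.

>>> {"api": "play_rows", "payload": {"slide": [[-0.1, 0, 0], [-0.3, 0, 0], [-0.3, 0, -0.7], [0, 0, -1], [0, 0, -1], [0.5, -0.8, 0], [0.6, -0.8, 0], [0.8, -0.8, 0], [0.8, -0.8, 0], [0.8, -0.1, 0], [0, 0, 0], [0, 0, 0]], "roll": [0, 0, 0, 0, 0, 0, 0, 0, 0, 0, 0, 0], "gripper": 0.6}}

```text
time_s: 15.45
tool_pos: [0.4642, 0.2214, 0.1345]
tcp_rot: [0.717, 0.698, -0.0, -0.0]
force: [0.0, -0.8, 0.0]
finger_gap: 0.0342
```

>>> {"api": "play_rows", "payload": {"slide": [[0, 0, 0], [0, 0, 0], [0, 0, 0], [0, 0, 0]], "roll": [0, 0, 0, 0], "gripper": 1.0}}

```text
time_s: 15.95
tool_pos: [0.4643, 0.2215, 0.1347]
tcp_rot: [0.717, 0.697, 0.0, -0.0]
force: [0.4, 0.4, -0.2]
finger_gap: 0.0002
```

```bash
python3 -c "
from h import *
st((-.172,.105),.043)
for n in ('side','top'): cv2.imwrite(f'pics/{n}9.png',vision.read_camera(n)[:,:,::-1])
crop('pics/side9.png','pics/c3.png',200,110,310,200,7)
crop('pics/top9.png','pics/c2.png',150,160,270,260,6)
"
```

```text
t 15.95 pos [0.4643 0.2215 0.1347] stopframe mm [-171.2  114. ] psi deg -1.58 F [ 0.4  0.4 -0.2] gap 0.0002
units [-0.22 -0.02  2.29]
```

View pics/c3.png

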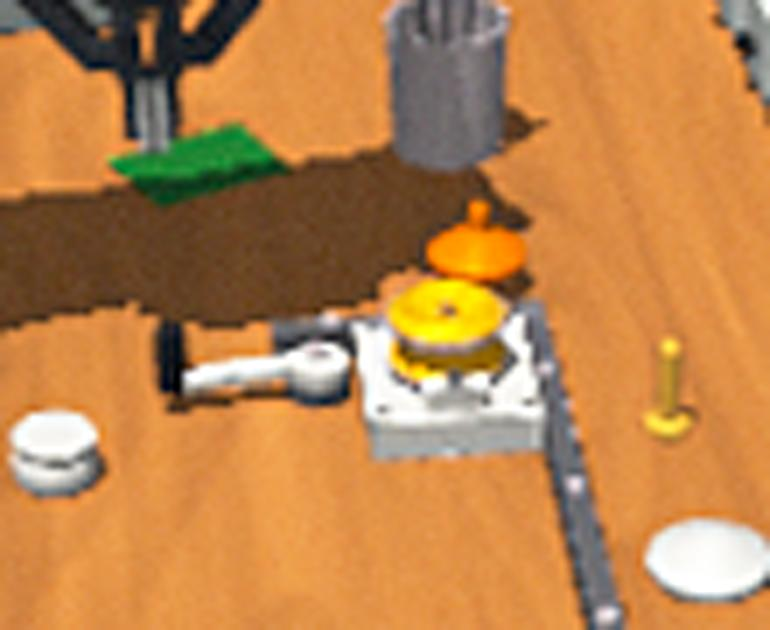

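View pics/c2.png

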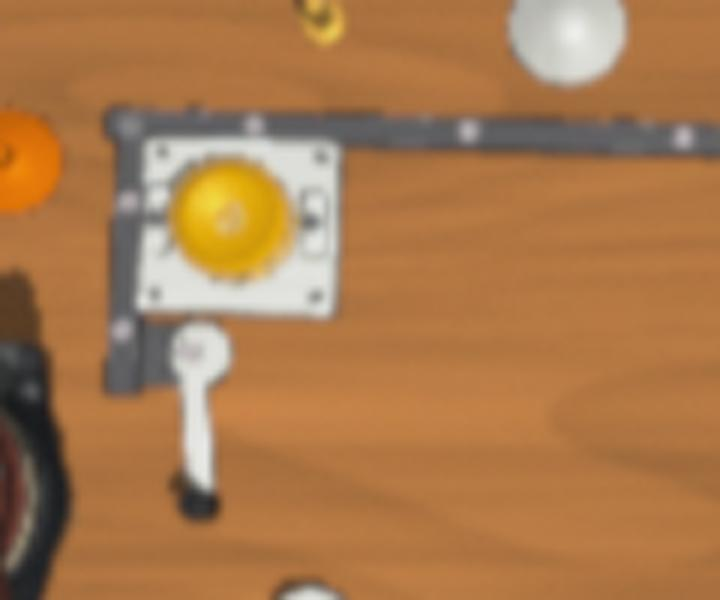

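Both views show the jig tight in the corner with no visible gap (jig spans crop (140..340, 140..318)), and the lever still open. I measure both quickly.

```bash
python3 -c "
from meas import *
im=cv2.imread('pics/top9.png')
P=np.array([where(p) for p in jig(im,win=(172,181,209,214))])
r=cv2.minAreaRect((P*1000).astype(np.float32));print('jig',r)
for n,p,z in(('top',(150+198/6,160+500/6),.045),('side',(200+170/7,110+322/7),.045),('side',(200+172/7,110+390/7),.011),('top',(150+203/6,160+352/6),.02),('side',(200+320/7,110+355/7),.022),('top',(202,265.5),.024)):print(n,(where(ray(n,p,z))*1000).round(1))
"
```

```text
jig ((-37.698768615722656, 55.92079162597656), (88.5091552734375, 95.2810287475586), 4.240655422210693)
top [-166.8   63.8]
side [-167.    69.9]
side [-168.    64.1]
top [-98.7  68.6]
side [-96.9  69.7]
top [-225.3   12.8]
```

The jig centre reads about (-38, 56) mm; shading on the mask loosens that number, but the contact readings agree with home. The knob is at about (-167, 65) mm in both views, so the lever is open at about 0.13 rad. I lower the shut fingers on the knob's +y side.

>>> {"api": "play_rows", "payload": {"slide": [[-0.2, 0.08, 0.6], [0, 0, 0.8], [0, 0, 0.8], [0, 0, 0.07], [0, 0, 0]], "roll": [0, 0, 0, 0, 0]}}

```text
time_s: 16.68
tool_pos: [0.4676, 0.2137, 0.0448]
tcp_rot: [0.717, 0.697, 0.0, 0.0]
force: [-0.5, -0.0, -0.3]
finger_gap: 0.0002
```

```bash
python3 -c "
from h import *
st((-.168,.085),.043)
for n in ('side',): cv2.imwrite(f'pics/{n}10.png',vision.read_camera(n)[:,:,::-1])
crop('pics/side10.png','pics/c3.png',190,100,300,190,7)
"
```

```text
t 16.68 pos [0.4676 0.2137 0.0448] stopframe mm [-167.7  106.2] psi deg -1.55 F [-0.5 -0.  -0.3] gap 0.0002
units [-0.53 -0.01  0.05]
```

View pics/c3.png

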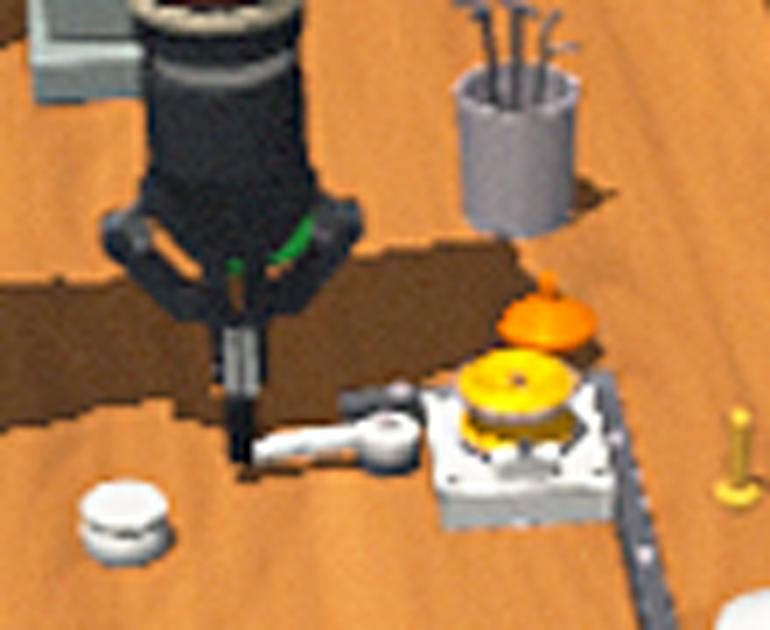

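The shut fingers stand right behind the knob (knob at crop (240,430)). I approach, match the lever's angle, then push round on the arc.

>>> {"api": "play_rows", "payload": {"slide": [[-0.2, -0.04, 0], [-0.2, -0.04, 0], [-0.15, -0.04, 0], [-0.14, 0, 0], [0, 0, 0], [0, 0, 0], [-0.19, -0.04, 0], [-0.19, -0.04, 0], [-0.19, -0.04, 0], [-0.19, -0.04, 0], [0, 0, 0]], "roll": [0, 0, 0, 0, -1, -0.9, -1, -1, -1, -1, 0]}}

```text
time_s: 18.1
tool_pos: [0.4655, 0.1549, 0.0439]
tcp_rot: [0.471, 0.882, -0.0, 0.0]
force: [-1.0, -0.1, -0.2]
finger_gap: 0.0
```

```bash
cat >> h.py <<'E'
def lev(a):
    k=np.array([-.1-.07*np.cos(a),.074-.07*np.sin(a)])-.019*np.array([np.sin(a),-np.cos(a)]);print("ideal psi",np.degrees(a)-1.49);return k
E
python3 -c "
from h import *
st(lev(.2+4*.1047),.043)
for n in ('side','top'): cv2.imwrite(f'pics/{n}11.png',vision.read_camera(n)[:,:,::-1])
crop('pics/side11.png','pics/c3.png',190,100,300,190,7)
"
```

```text
ideal psi 33.96462836269534
t 18.1 pos [0.4655 0.1549 0.0439] stopframe mm [-168.3   47.5] psi deg 33.75 F [-1.  -0.1 -0.2] gap 0.0
units [0.02 0.03 0.02]
```

View pics/c3.png

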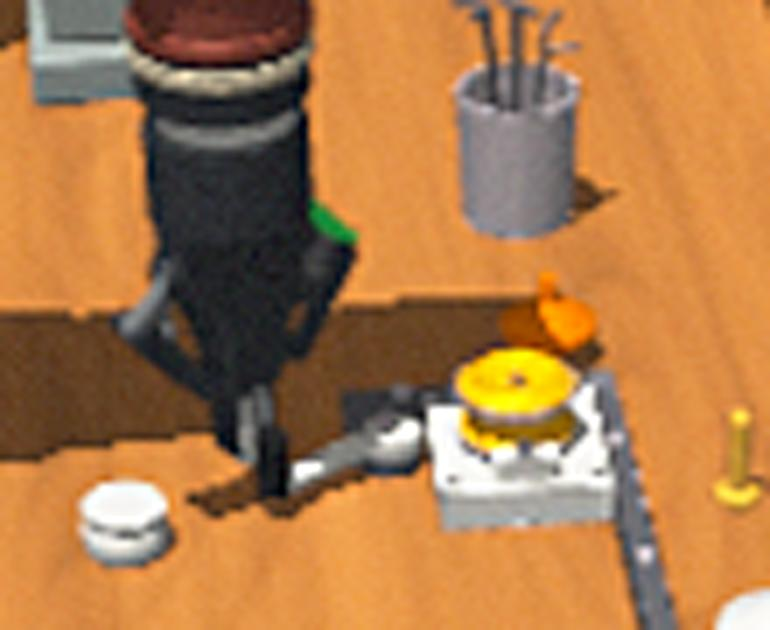

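The lever is following the fingers, at about 35° (knob at crop (270,460)). I continue.

>>> {"api": "play_rows", "payload": {"slide": [[-0.19, -0.04, 0], [-0.19, -0.04, 0], [-0.19, -0.04, 0], [-0.19, -0.04, 0], [-0.19, -0.04, 0], [-0.19, -0.04, 0], [-0.19, -0.04, 0], [-0.19, -0.04, 0], [0, 0, 0]], "roll": [-1, -1, -1, -1, -1, -1, -1, -1, 0]}}

```text
time_s: 19.32
tool_pos: [0.5067, 0.1113, 0.0438]
tcp_rot: [0.072, 0.997, 0.0, -0.0]
force: [-0.1, 1.0, 0.4]
finger_gap: -0.0004
```

```bash
python3 -c "
from h import *
st(lev(1.571),.043)
for n in ('side','top'): cv2.imwrite(f'pics/{n}12.png',vision.read_camera(n)[:,:,::-1])
crop('pics/side12.png','pics/c3.png',190,100,300,190,7)
"
```

```text
ideal psi 88.52166961505233
t 19.32 pos [0.5067 0.1113 0.0438] stopframe mm [-126.     4.9] psi deg 81.71 F [-0.1  1.   0.4] gap -0.0004
units [-0.18 -0.    0.02]
```

View pics/c3.png

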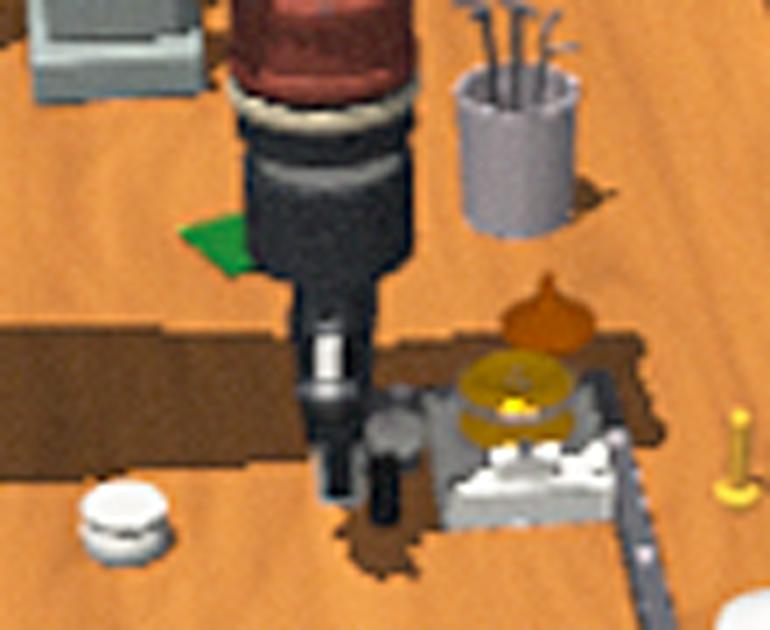

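>>> {"api": "play_rows", "payload": {"slide": [[-0.1, 0, 0], [-0.08, 0, 0], [-0.04, 0, 0], [0, 0, 0]], "roll": [-0.5, -0.5, 0, 0]}}

```text
time_s: 19.92
tool_pos: [0.5139, 0.1105, 0.0437]
tcp_rot: [0.02, 1.0, -0.0, -0.001]
force: [-6.8, -0.4, 3.8]
finger_gap: 0.0001
```

>>> {"api": "play_rows", "payload": {"slide": [[-0.04, 0, 0], [-0.02, 0, 0], [0, 0, 0]], "roll": [0, 0, 0]}}

```text
time_s: 20.3
tool_pos: [0.5142, 0.1105, 0.0435]
tcp_rot: [0.02, 1.0, -0.0, -0.003]
force: [-17.5, -1.7, 13.2]
finger_gap: 0.0001
```

```bash
python3 -c "
from h import *
st(lev(1.571),.043)"
```

```text
ideal psi 88.52166961505233
t 20.3 pos [0.5142 0.1105 0.0435] stopframe mm [-118.4    4.3] psi deg 87.69 F [-17.5  -1.7  13.2] gap 0.0001
units [ 0.01 -0.01  0.01]
```

The lever is at its hard stop: 17.5 N with no further travel, and the tool is within 1 mm of the ideal shut position. I back off, rise and look.

>>> {"api": "play_rows", "payload": {"slide": [[0.1, 0, 0], [0.3, 0, 0], [0.4, 0, -0.3], [0.2, 0, -1], [0, 0, -1], [0, 0, -1], [0, 1, -0.5], [0, 1, 0], [0, 1, 0], [0, 1, 0], [0, 1, 0], [0, 0, 0]], "roll": [0, 0, 0, 0, 0, 0, 0, 0, 0, 0, 0, 0]}}

```text
time_s: 21.8
tool_pos: [0.4843, 0.3137, 0.1957]
tcp_rot: [0.018, 1.0, 0.0, -0.0]
force: [-0.2, -0.4, -0.7]
finger_gap: -0.0
```

```bash
python3 -c "
from h import *
st()
for n in ('side','top'): cv2.imwrite(f'pics/{n}13.png',vision.read_camera(n)[:,:,::-1])
crop('pics/side13.png','pics/c3.png',190,110,300,200,7)
crop('pics/top13.png','pics/c2.png',150,160,270,260,6)
"
```

```text
t 21.8 pos [0.4843 0.3137 0.1957] stopframe mm [-153.6  206.7] psi deg 87.95 F [-0.2 -0.4 -0.7] gap -0.0
```

View pics/c3.png

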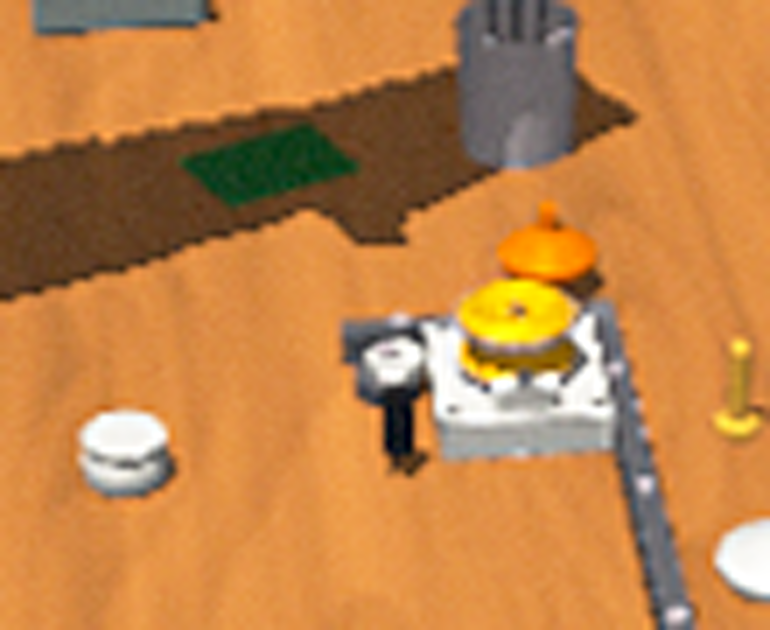

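View pics/c2.png

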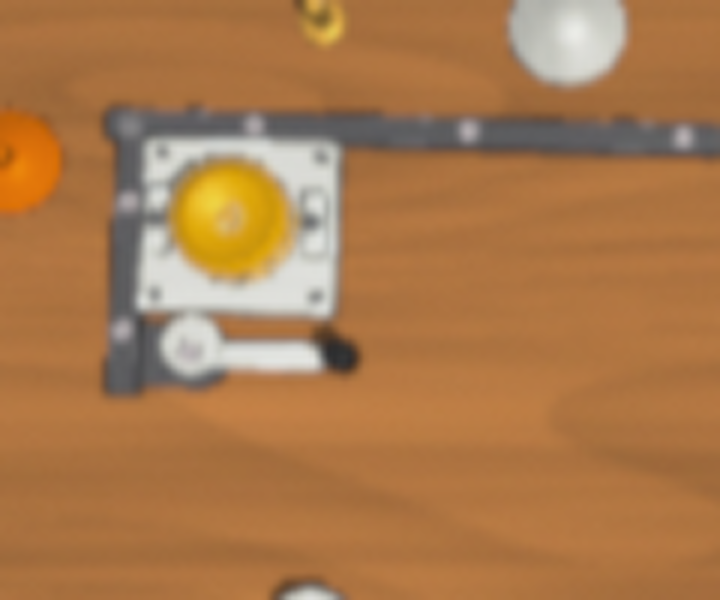

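View pics/top13.png

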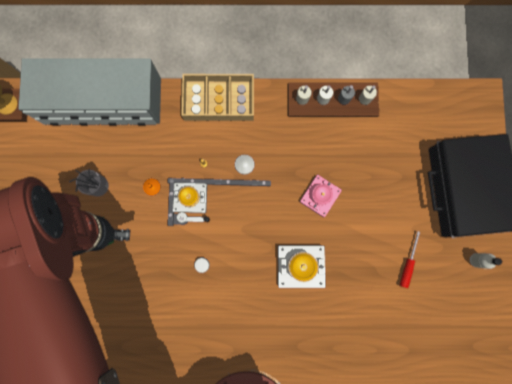

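The jig is tight in the corner, the lever lies alongside it with the knob at top crop (340,355), and every bystander is where it was. I check the lever angle once more and hand in.

```bash
python3 -c "
from h import *
from cell import order
k=where(ray('top',(150+341/6,160+356/6),.045));s=where(ray('side',(190+398/7,110+398/7),.045));print(k,s)
p=np.array([-.1,.074])
for q in(k,s):d=q-p;print('angle',np.arctan2(-d[1],-d[0]),np.hypot(*d))
o=get_obs();print(o['force'].round(1))
print(order.job_done())"
```

```text
[-0.10052791  0.0021773 ] [-0.09843426 -0.00564844]
angle 1.5634462270223297 0.07182464310414707
angle 1.5904519446356002 0.07966383084894907
[-0.1  0.2  0.1]
the job is handed in; nothing more can be done
None
```

The jig is home in the corner stop and the cam lever is shut; I handed the job in at about 22 s. The hand-in gives no verdict, so this rests on my own checks.

I pushed the small gold jig with two fingers flush to the fence. I then slid it along the fence into the end stop and pushed the lever round by its knob with the fingers shut. Nothing was picked up.

**Jig:**
- It stopped dead at 12 N against the fence and 24 N against the end stop, within about 1 mm of the expected places. The last pictures show no gap.
- The colour-mask measurement gave the centre as (-38, 56) mm, against (-40, 55) mm wanted. That mask ran into its surroundings (88 × 95 mm instead of 80 × 90, turned about 4°), so I relied on the contact readings and the pictures instead.

**Lever:**
- It stopped at 17.5 N with the tool within 1 mm of the fully shut position.
- From the images the angle is about 1.56 rad (top) and 1.59 rad (side). The side view put the knob 80 mm from the pivot instead of 70, so I give it less weight.
- My image fix of the pivot was also about 5 mm off its nominal place along the end-stop direction, so I used the nominal place.

**Bystanders:** In the last pictures they stand where they were at the start. The arm was raised and clear, reading no force.

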